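# Slide the locked dish carriage into the inspection viewer

## Robot

A 7-joint arm with a two-finger parallel gripper is mounted at the origin on a cart in front of the work surface, level with it; the furniture and walls round the work are solid. World frame = base frame: x ahead of the robot, y to its left, z up, the work surface at z = 0. Lengths are in mm, angles in rad, forces in N, time in s.
With the tool pointing down it reaches from about 400 to 900 mm from the base axis. Payload 5.5 kg.
Tool frame: the origin (TCP) lies between the finger pads; the fingertips stand 22 mm ahead of it and the grasp point (between the pads) lies 3 mm ahead of it; z points along the fingers, y is the line along which they close (so a half turn about z gives the same grasp; the last joint's range is limited). The gripper opens to 85 mm and grips with 20 to 120 N. Pads are 22 mm wide; open, the fingers measure 114 mm over their backs; the gripper's body (76 mm by 85 mm) begins 54 mm behind the grasp point. The pads swing forward as they close: fully open they stand 13 mm farther back than shut.
Start: joints at [1.579, 0.501, -0.427, 1.55, 0.221, 1.138, -0.21], TCP at [163.867, -629.005, 253.31] pointing down, gripper open.
Joint ranges: [-2.88, 2.88], [-0.31, 2.03], [-1.54, 1.56], [0.2, 2.42], [-1.41, 4.55], [0.19, 2.02], [-2.57, 2.57]. Speed limits (rad/s): [2.57, 2.57, 3.14, 3.14, 3.14, 3.14, 3.14].

## Interface

Orientations are given as [roll, pitch, yaw] about the fixed x, y, z axes, in that order (R = Rz(yaw) Ry(pitch) Rx(roll)).
In Python, from plant import manip gives the robot as it stands. The module is installed in compiled form; this text tells all that it offers.
- The arm moves only by the tool apply_moves, never from a script. Its argument "rows" is text: rows parted by semicolons, each of 7 numbers parted by spaces: the shift along the tool's x, y, z in mm, then the turn, a rotation vector about the tool's x, y, z in degrees, then the finger opening in mm, from 0 to 85.4. A call has 1 to 20 rows; each row is the pose to reach, as a shift and turn from the pose commanded when the call began, along the tool's axes at that moment; what a row does not reach only later rows make up. A row lasts 1/12 s, in which the tool goes at most 41.7 mm and 7.16 degrees, less where a joint would pass 70% of its speed; a pose out of reach is approached as far as the arm can. A call with a gripper value outside its range is refused whole. The fingers move at their own pace and stop on an object; "squeeze" is the grip in N (left out, the last holds). Time passes only in rows, so rows that repeat a pose let the fingers close. It gives the time, the measured TCP pose, the force, the opening and the grip force at its end, in the units of the state.
- manip.sense(): the state, without advancing time (a new reading comes with each control period).
- manip.read_camera(name): name is "scene" or "side" or "wrist"; returns the picture (480x640x3 uint8, red, green, blue); there is no depth.
- manip.calibration(name): a dict with "vfov" (degrees; the focal length in pixels is half the picture's height over the tangent of half this angle, whatever the lens; pixels are square), "cx", "cy" (the principal point, pixels), "pose" (4x4, takes a point from camera to world coordinates); the wrist camera has in their place "T_tool_cam" (4x4, takes a point from camera to tool coordinates, whose origin is the TCP and whose axes are the flange's). Camera axes: x right, y up, looking along -z (the intrinsics and any distortion apply to the point x, -y, -z); pixel columns grow to the right and rows downward; lengths in mm; the calibration is good to about 2 mm. A picture is of the moment at which its call begins: read the wrist's pose just before it. calibration takes no time and is no camera call.
- manip.hand_in(): hands the job in; it is judged then, once.
The state is a dict: "time_s": time; "joint_pos": joint angles; "qvel": joint speeds; "joint_torque": joint torques, N m; "position": TCP position; "orientation": TCP orientation; "force": force on the tool from outside, world axes, zero at the start; "ft_torque": the same for the moment, N m; "width": finger opening in mm; "grasp_force": force on a finger pad.
Only numpy, scipy, OpenCV 4.12 (cv2) and the standard library are available. Lean on these libraries where they do the work, as an engineer would, in place of code of your own. Each camera call takes 0.05 s, during which the arm holds its last target. There are 200 camera calls.

## Task

Press down the yellow lock pad on the dish carriage with the fingertips and, keeping it down, push the carriage all the way into the viewer until it meets its end stop, then let the pad spring back up so that the carriage is locked there. Nothing is to be gripped or lifted: do not touch the dish on the carriage, and leave the two vials and the bottle alone.

Things in the scene. Friction and masses are not known exactly. Their poses are not given: they have to be found in the camera images.
- viewer: inspection viewer fixed to the worktop: grey base plate 130 x 290 x 12 mm; low white housing with clear roof (110 mm wide, top 65 mm above the worktop) over its +y end. Origin: centre of the plate's underside, on the worktop. The carriage slides level along its +y into the housing, whose open face (with two black rubber bumpers, the end stop) is at y = 40 mm here; x across, z up
- pad_top (a point): centre of the top face of the yellow ribbed lock pad, 46 mm (across the slide) x 40 mm (along it), on the carriage's aluminium saddle; with the pad up this face is 54 mm above the worktop, and fully down it is still above the saddle. Fingertips pressed on it can carry the carriage along by friction or push the thumb wall ahead of it
- thumb_wall (a point): middle of the top edge of the black thumb wall on the carriage, standing ahead of the lock pad (towards the housing) and riding with the carriage: 7 mm thick, 60 mm wide, top 65 mm above the worktop (11 mm above the raised pad); its face towards the pad is 24 mm ahead of pad_top along the slide
- lock_pad (a joint): how far the lock pad is pressed down, m: 0 = up (locks), 0.008 = fully down. A spring lifts it: 3 N at first, 8 N fully down. Pressed beyond 0.004 it frees the carriage by drawing a pin from a toothed rack; let go on the way, the pin catches again (every 22 mm) or rubs beneath a tooth. At the end stop it comes fully up only with the carriage within 2.5 mm of the stop
- carriage (a joint): travel of the carriage along the viewer's +y axis, m: 0 = out (start, locked), 0.110 = against the end stop. Free, it moves with 2 N or so and stays where it is left. Its tray (76 x 84 mm) is ahead of the saddle (110 mm wide, 60 mm long), which stops against the bumpers
- tray_centre (a point): centre of the tray's floor on the carriage, 32 mm above the worktop, 73 mm ahead of pad_top along the slide; a 5 mm high rim leaves the dish about 3 mm of play at each side, 6 mm fore and aft
- dish: clear shallow dish with small fittings in it, 57 mm across, 13 mm high, loose on the carriage's tray; origin: centre of its underside
- green_vial: clear vial with green cap, 27 mm across, 98 mm high, standing loose on the worktop behind the viewer; origin: centre of its underside
- dark_vial: dark brown vial with black cap, 27 mm across, 98 mm high, standing loose behind the viewer; origin: centre of its underside
- blue_bottle: small bottle with blue cap, 57 mm across, 105 mm high, standing loose beyond the housing end of the viewer; origin: centre of its underside
- instrument_corner (a point): near right-hand foot corner (to about 2 cm) of the tall grey-white instrument that stands on the worktop at the robot's left, not part of the work: it fills the space ahead (+x) and to the left (+y) of this point to about 0.5 m height. The arm may start beside it; draw back towards the base before swinging to the right
Mind the look-alikes: they are no part of the job. What is shaped like the dish but pink or purple is not meant.

How it is judged:
By the outcome, as a careful person would: the job done as asked, in the order asked, and still so for the second after the job is handed in, with the robot touching nothing.
It also fails if it takes over 40 s, if anything falls off the work surface, if the arm or the gripper's body presses on something with over 40 N, if the wrist force passes 120 N, or if a joint passes its speed limit or range.

## Working session

There is one attempt and no reset: what is moved stays moved. The work goes in short steps, Python scripts to look and compute and a tool call to move; the robot and the scene stay as the last step left them, time stands still between calls to the robot, and variables do not carry over. Pictures are saved under pics/ and viewed, at most 10 in all, crops included, and the job is handed in when it is done.

Besides the shell and the picture viewer there is one more tool, called after "Call:" in YAML: its name, and indented under it one key for each argument. apply_moves: Moves the arm, as the interface text tells. Its arguments: {"type":"object","properties":{"rows":{"type":"string"},"squeeze":{"type":"number"}},"required":["rows"]}

```bash
mkdir -p pics; python3 - <<'E'
from plant import manip
import cv2,numpy as np
print(manip.sense())
for n in("scene","side"):
    c=manip.calibration(n);print(n,c)
    cv2.imwrite(f"pics/{n}0.png",manip.read_camera(n)[:,:,::-1])
print(manip.calibration("wrist"))
E
```

```text
{'time_s': 0.0, 'joint_pos': array([ 1.579225  ,  0.50183751, -0.42681422,  1.55146279,  0.22080021,
        1.13829228, -0.21028989]), 'qvel': array([ 3.43646894e-04,  9.77756406e-04, -6.14841356e-05, -5.40064994e-04,
       -6.33281694e-04, -7.12503823e-04,  1.36763745e-03]), 'joint_torque': array([-2.87844978e-04, -5.69511473e+01, -5.81599340e+00, -2.80934930e+01,
        1.08357987e-02,  1.20383321e-02,  1.48751275e-05]), 'position': array([ 163.62063184, -628.39295483,  252.26250247]), 'orientation': array([-3.13965351e+00, -7.41111447e-05,  2.54859037e-01]), 'force': array([ 0.23461191, -0.42108602,  0.26722888]), 'ft_torque': array([-0.02157765,  0.00588834, -0.03196329]), 'grasp_force': 0.0, 'width': 85.16682538010825}
scene {'vfov': 55.051922887792, 'cx': 316.0057280244673, 'cy': 239.33172758345552, 'pose': array([[-7.68716813e-01,  3.71207471e-01, -5.20844962e-01,
        -1.02952380e+00],
       [-6.39383190e-01, -4.66679004e-01,  6.11064517e-01,
         6.75404617e+02],
       [-1.62356935e-02,  8.02755081e-01,  5.96087813e-01,
         7.24827009e+02],
       [ 0.000000
[... 239 characters left out ...]
8e+02],
       [ 2.54037323e-01,  6.65048455e-01, -7.02264616e-01,
        -9.27267553e+02],
       [-1.18664097e-03,  7.26297997e-01,  6.87378944e-01,
         9.78927250e+02],
       [ 0.00000000e+00,  0.00000000e+00,  0.00000000e+00,
         1.00000000e+00]])}
{'vfov': 59.010222042549074, 'cx': 320.3157469779887, 'cy': 240.58271927224018, 'T_tool_cam': array([[-2.38247870e-04,  9.51929431e-01,  3.06317321e-01,
         7.84104787e+01],
       [ 9.99999932e-01,  3.12759609e-04, -1.94168655e-04,
        -8.65882996e-01],
       [-2.80638543e-04,  3.06317254e-01, -9.51929441e-01,
        -1.20615589e+02],
       [ 0.00000000e+00,  0.00000000e+00,  0.00000000e+00,
         1.00000000e+00]])}
```

View pics/scene0.png

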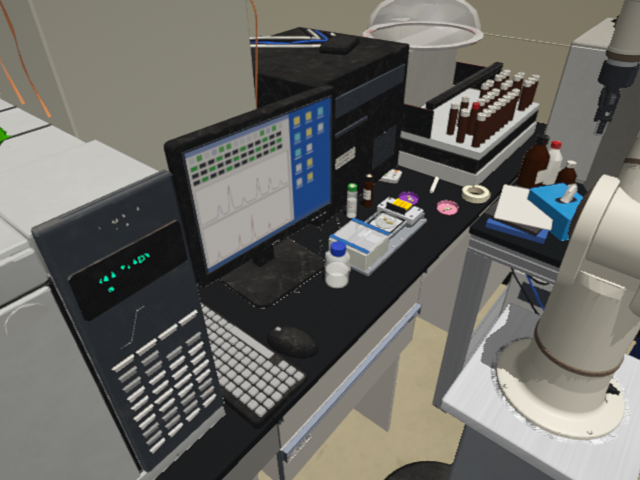

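View pics/side0.png

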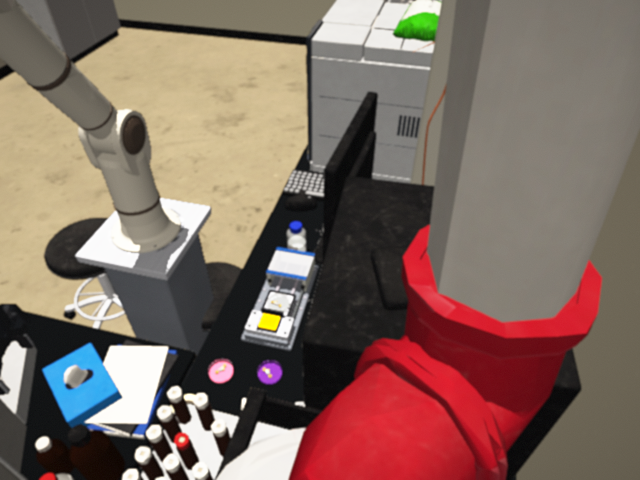

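The scene view shows the viewer at about (380,235), with the yellow pad at (402,203) and the housing near (360,243). In the side view the pad is at (269,322) and the housing at (290,265). I'll enlarge both.

```bash
python3 - <<'E'
import cv2,numpy as np
a=cv2.imread("pics/scene0.png")[165:295,310:470];b=cv2.imread("pics/side0.png")[210:390,200:340]
cv2.imwrite("pics/c1.png",cv2.resize(a,None,fx=4.5,fy=4.5,interpolation=2))
cv2.imwrite("pics/c2.png",cv2.resize(b,None,fx=3.3,fy=3.3,interpolation=2))
E
```

```text
(no output)
```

View pics/c1.png

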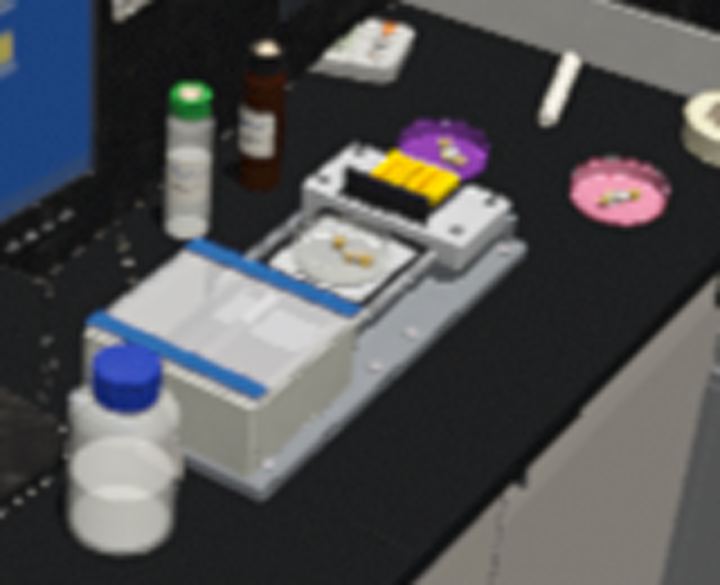

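View pics/c2.png

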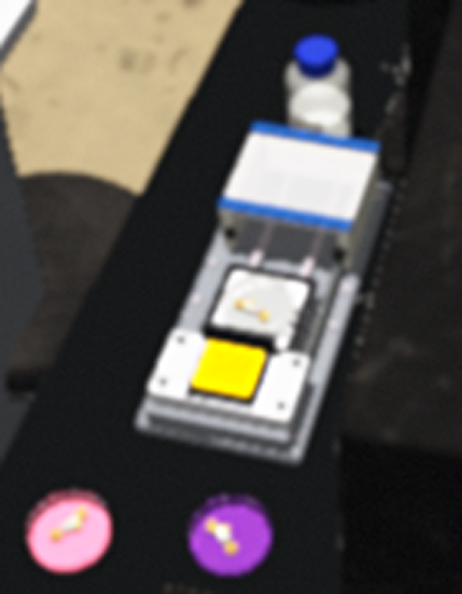

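The side crop shows pad corners (203,338), (270,345), (256,398), (190,385) and housing roof corners (255,122), (380,142), (350,224), (218,203). The plate's outer corners are at (135,425) and (298,462). The scene crop shows plate corners at (525,245) and (262,495), with the thumb wall top edge running from (345,170) to (428,198). The clear dish is on the tray. The pink and purple look-alikes stand off the viewer.

```bash
cat > h.py <<'E'
from plant import manip
import numpy as np
def hit(cal,uv,z,pose=None):
    P=cal["pose"] if pose is None else pose
    f=240/np.tan(np.radians(cal["vfov"]/2))
    d=P[:3,:3]@np.array([(uv[0]-cal["cx"])/f,-(uv[1]-cal["cy"])/f,-1])
    return P[:3,3]+d*(z-P[2,3])/d[2]
E
python3 - <<'E'
from h import *
s=manip.calibration("side");c=manip.calibration("scene")
S=lambda u,v,z:hit(s,(200+u/3.3,210+v/3.3),z)
C=lambda u,v,z:hit(c,(310+u/4.5,165+v/4.5),z)
for n,p in dict(pad=[(203,338),(270,345),(256,398),(190,385)]).items():
    q=np.array([S(*x,54) for x in p]);print(n,q.round(0).tolist(),q.mean(0))
print("roof",[S(*x,65).round(0) for x in[(255,122),(380,142),(350,224),(218,203)]])
print("plate",[S(*x,12).round(0) for x in[(135,425),(298,462)]])
print("scene plate",[C(*x,12).round(0) for x in[(525,245),(262,490)]])
print("scene pad",[C(*x,54).round(0) for x in[(396,150),(460,183)]], "wall",[C(*x,65).round(0) for x in[(345,170),(428,198)]])
print("scene roof",[C(*x,65).round(0) for x in[(190,240),(360,312),(262,396),(90,318)]])
E
```

```text
pad [[484.0, -260.0, 54.0], [535.0, -254.0, 54.0], [540.0, -303.0, 54.0], [489.0, -304.0, 54.0]] [ 512.00640702 -280.0549648    54.        ]
roof [array([453., -36.,  65.]), array([563., -32.,  65.]), array([ 564., -129.,   65.]), array([ 453., -134.,   65.])]
plate [array([ 448., -321.,   12.]), array([ 576., -321.,   12.])]
scene plate [array([ 443., -314.,   12.]), array([439., -27.,  12.])]
scene pad [array([ 529., -299.,   54.]), array([ 479., -291.,   54.])] wall [array([ 532., -245.,   65.]), array([ 478., -249.,   65.])]
scene roof [array([ 561., -128.,   65.]), array([ 448., -129.,   65.]), array([448., -35.,  65.]), array([558., -34.,  65.])]
```

Call:
apply_moves:
  rows: "10 -6 -20 0 0 0 60; 40 -24 -40 0 0 1 40; 75 -45 -40 0 0 2 20; 110 -66 -40 0 0 3 0; 145 -87 -40 0 0 4 0; 180 -108 -40 0 0 5 0; 215 -129 -40 0 0 6 0; 250 -150 -40 0 0 8 0; 285 -171 -40 0 0 10 0; 320 -191 -30 0 0 12 0; 350 -209 -10 0 0 14 0; 380 -227 10 0 0 14 0; 405 -242 30 0 0 14 0; 420 -251 50 0 0 14 0; 420 -251 50 0 0 14 0; 420 -251 50 0 0 14 0"

```text
time_s: 1.43
position: [506.7, -278.5, 201.8]
orientation: [-3.139, 0.003, 0.014]
force: [0.3, -1.3, 0.1]
width: -0.1
grasp_force: 0.0
```

```bash
python3 - <<'E'
from h import *
import cv2
s=manip.sense();print(s['time_s'],s['position'],s['orientation'],s['force'],s['width'])
np.save("p.npy",np.r_[s['position'],s['orientation']])
cv2.imwrite("pics/w1.png",manip.read_camera("wrist")[:,:,::-1])
E
```

```text
1.4333 [ 506.66070434 -278.50210439  201.78603554] [-3.13930681e+00  2.76998547e-03  1.35905849e-02] [ 0.31250642 -1.29800153  0.07072108] -0.12487333026370705
```

View pics/w1.png

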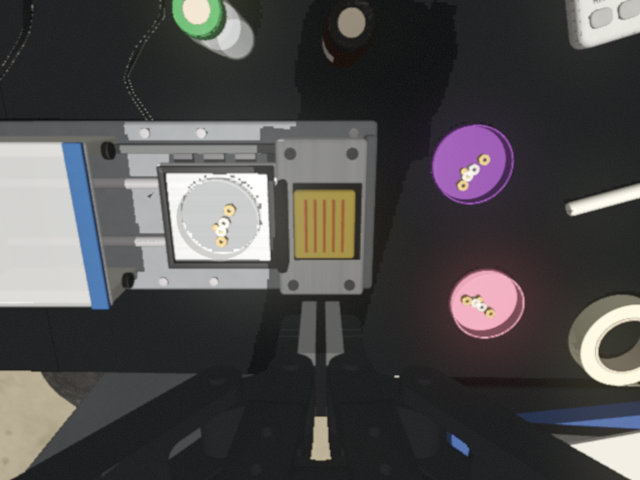

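The wrist view shows pad corners (294,188), (355,188), (355,259), (293,259), centre (324,224). The wall is at columns 273–288, and the slide runs level along −u, so it is well aligned with the tool.

```bash
python3 - <<'E'
from h import *
from scipy.spatial.transform import Rotation as R
p=np.load("p.npy");T=np.eye(4);T[:3,:3]=R.from_euler('xyz',p[3:]).as_matrix();T[:3,3]=p[:3]
w=manip.calibration("wrist");P=T@w["T_tool_cam"]
H=lambda u,v,z:hit(w,(u,v),z,P).round(1)
print([H(*x,54) for x in[(294,188),(355,188),(355,259),(293,259),(324,224)]])
print("wall",H(288,180,65),H(288,270,65),H(270,225,65))
print("rails",H(0,122,12),H(376,122,12),H(371,290,12),H(130,289,12)); print("roof",H(65,143,65),H(92,308,65))
print("bumper",H(112,150,45),H(132,280,45),"saddle front",H(277,140,44),H(281,293,44))
E
```

```text
[array([ 533.2, -260.2,   54. ]), array([ 533.7, -299.2,   54. ]), array([ 485.4, -301.1,   54. ]), array([ 484.8, -259.3,   54. ]), array([ 509.6, -279.8,   54. ])]
wall [ 540.2 -257.3   65. ] [ 481.2 -256.7   65. ] [ 511.5 -245.6   65. ]
rails [569.3 -50.3  12. ] [ 572.9 -315.7   12. ] [ 443.5 -318.7   12. ] [ 441.6 -126.1   12. ]
roof [ 560.5 -125.    65. ] [ 451.8 -124.5   65. ]
bumper [ 554.5 -142.7   45. ] [ 463.9 -144.4   45. ] saddle front [ 562.2 -248.9   44. ] [ 454.8 -249.8   44. ]
```

Call:
apply_moves:
  rows: "2 0 20 0 0 0 0; 2 0 45 0 0 0 0; 2 0 70 0 0 0 0; 2 0 90 0 0 0 0; 2 0 105 0 0 0 0; 2 0 113 0 0 0 0; 2 0 118 0 0 0 0; 2 0 118 0 0 0 0; 2 0 118 0 0 0 0"

```text
time_s: 2.23
position: [509.4, -281.2, 86.3]
orientation: [3.141, -0.001, 0.009]
force: [-0.0, -0.1, -0.5]
width: 0.1
grasp_force: 0.0
```

Call:
apply_moves:
  rows: "0 0 2 0 0 0 0; 0 0 4 0 0 0 0; 0 0 6 0 0 0 0; 0 0 8 0 0 0 0; 0 0 10 0 0 0 0; 0 0 10 0 0 0 0; 0 0 10 0 0 0 0"

```text
time_s: 2.82
position: [509.2, -280.3, 75.5]
orientation: [3.141, -0.0, 0.011]
force: [-0.3, 0.2, 2.3]
width: -0.0
grasp_force: 1.5
```

Call:
apply_moves:
  rows: "0 0 2 0 0 0 0; 0 0 4 0 0 0 0; 0 0 6 0 0 0 0; 0 0 8 0 0 0 0; 0 0 8 0 0 0 0; 0 0 8 0 0 0 0"

```text
time_s: 3.32
position: [509.3, -280.3, 68.1]
orientation: [3.141, -0.0, 0.011]
force: [-3.5, 0.8, 10.3]
width: -0.2
grasp_force: 5.0
```

Call:
apply_moves:
  rows: "0 0 1 0 0 0 0; 0 0 2 0 0 0 0; 0 0 2 0 0 0 0; 0 0 2 0 0 0 0"

```text
time_s: 3.65
position: [509.3, -280.3, 67.9]
orientation: [3.14, 0.0, 0.011]
force: [-7.4, 3.6, 25.3]
width: 0.3
grasp_force: 12.6
```

Call:
apply_moves:
  rows: "0 -2 0 0 0 0 0; 0 -5 0 0 0 0 0; 0 -10 0 0 0 0 0; 0 -15 0 0 0 0 0; 0 -21 0 0 0 0 0; 0 -27 0 0 0 0 0; 0 -33 0 0 0 0 0; 0 -40 0 0 0 0 0; 0 -47 0 0 0 0 0; 0 -54 0 0 0 0 0; 0 -61 0 0 0 0 0; 0 -68 0 0 0 0 0; 0 -75 0 0 0 0 0; 0 -81 0 0 0 0 0; 0 -86 0 0 0 0 0; 0 -90 0 0 0 0 0; 0 -93 0 0 0 0 0; 0 -95 0 0 0 0 0; 0 -95 0 0 0 0 0; 0 -95 0 0 0 0 0"

```text
time_s: 5.32
position: [508.0, -186.4, 67.8]
orientation: [3.138, 0.001, 0.01]
force: [-9.5, 0.5, 28.6]
width: 0.3
grasp_force: 14.2
```

```bash
python3 - <<'E'
from h import *
import cv2
s=manip.sense();print(s['time_s'],s['position'],s['force'])
a=cv2.resize(manip.read_camera("wrist")[:,:,::-1],(520,390));b=cv2.resize(manip.read_camera("side")[215:345,230:330,::-1],(280,364))
o=np.zeros((390,800,3),np.uint8);o[:,:520]=a;o[:364,520:]=b
cv2.imwrite("pics/m1.png",o)
E
```

```text
5.3167 [ 507.95200483 -186.42532909   67.82833447] [-9.49058589  0.47158662 28.63488042]
```

View pics/m1.png

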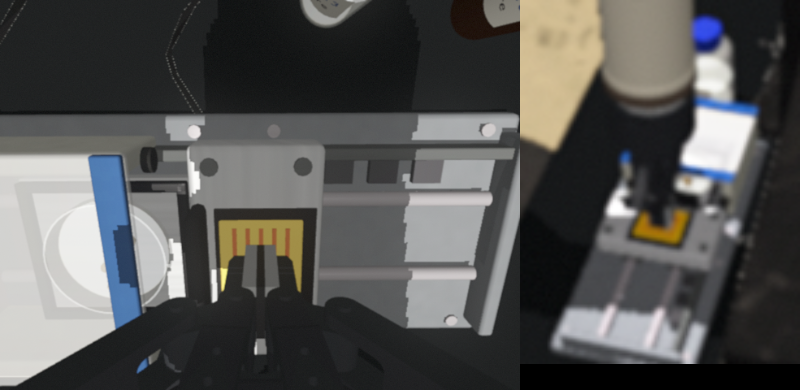

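The wrist and side pictures show the carriage moving with the fingers. Saddle front edge is at about column 190, a short gap from the bumper at (150,158), and the fingertips are on the pad at (260,255). I'll push on to the stop.

Call:
apply_moves:
  rows: "0 -3 0 0 0 0 0; 0 -6 0 0 0 0 0; 0 -9 0 0 0 0 0; 0 -12 0 0 0 0 0; 0 -14 0 0 0 0 0; 0 -16 0 0 0 0 0; 0 -17 0 0 0 0 0; 0 -18 0 0 0 0 0; 0 -18 0 0 0 0 0; 0 -18 0 0 0 0 0"

```text
time_s: 6.25
position: [507.7, -170.1, 67.8]
orientation: [3.137, 0.0, 0.009]
force: [-8.8, -3.9, 27.8]
width: 0.3
grasp_force: 13.9
```

Call:
apply_moves:
  rows: "0 -1 0 0 0 0 0; 0 -2 0 0 0 0 0; 0 -3 0 0 0 0 0; 0 -4 0 0 0 0 0; 0 -4 0 0 0 0 0; 0 -4 0 0 0 0 0"

```text
time_s: 6.75
position: [507.7, -169.8, 67.9]
orientation: [3.133, -0.0, 0.006]
force: [-8.0, -11.2, 24.6]
width: 0.0
grasp_force: 12.4
```

Call:
apply_moves:
  rows: "0 0 -2 0 0 0 0; 0 0 -4 0 0 0 0; 0 0 -6 0 0 0 0; 0 0 -8 0 0 0 0; 0 0 -10 0 0 0 0; 0 0 -12 0 0 0 0; 0 0 -15 0 0 0 0; 0 0 -20 0 0 0 0; 0 0 -35 0 0 0 0; 0 0 -60 0 0 0 0; 0 0 -90 0 0 0 0; 0 0 -120 0 0 0 0; 0 0 -130 0 0 0 0; 0 0 -130 0 0 0 0; 0 0 -130 0 0 0 0"

```text
time_s: 8.0
position: [507.7, -163.1, 195.3]
orientation: [3.141, -0.0, 0.011]
force: [-0.3, -0.6, -1.2]
width: 0.1
grasp_force: 0.0
```

```bash
python3 - <<'E'
from h import *
import cv2
s=manip.sense();print(s['time_s'],s['position'],s['orientation'],s['force'])
np.save("p2.npy",np.r_[s['position'],s['orientation']])
cv2.imwrite("pics/w2.png",manip.read_camera("wrist")[:,:,::-1])
E
```

```text
8.0 [ 507.65821394 -163.13864415  195.33463653] [ 3.14117060e+00 -3.62765842e-04  1.05955232e-02] [-0.27405794 -0.59044375 -1.1928569 ]
```

View pics/w2.png

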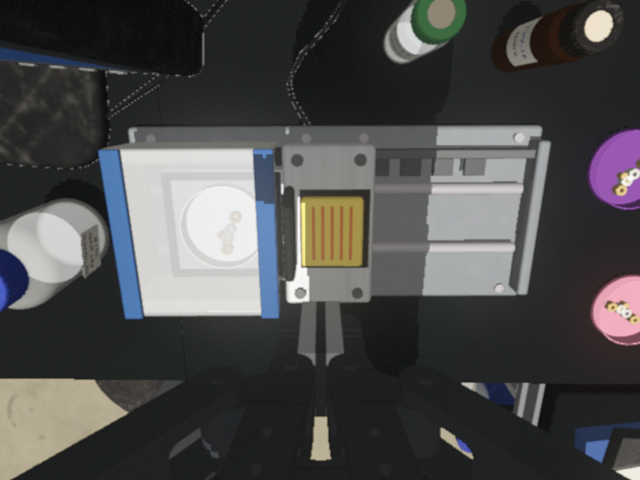

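The wrist view shows the saddle against the housing's front (columns 275–283), with pad corners about (301,196), (365,196), (364,268), (301,268). The dish is inside the tray. I'll measure the travel and check the pad's height.

```bash
python3 - <<'E'
from h import *
import cv2
from scipy.spatial.transform import Rotation as R
w=manip.calibration("wrist")
def M(f):
    p=np.load(f);T=np.eye(4);T[:3,:3]=R.from_euler('xyz',p[3:]).as_matrix();T[:3,3]=p[:3];P=T@w["T_tool_cam"]
    return lambda u,v,z:hit(w,(u,v),z,P).round(1)
H=M("p2.npy");G=M("p.npy")
for z in(54,46):print(z,[H(*x,z)[:2] for x in[(301,196),(365,196),(364,268),(301,268)]])
print("saddle front/back now",H(283,148,44),H(374,148,44),"before",G(277,140,44),G(371,140,44))
a=cv2.imread("pics/w1.png")[120:310,255:385];b=cv2.imread("pics/w2.png")[130:320,260:390]
cv2.imwrite("pics/cmp.png",cv2.resize(np.hstack([a,b]),None,fx=3,fy=3,interpolation=2))
E
```

```text
54 [array([ 530.9, -150.1]), array([ 531.3, -190.2]), array([ 482.8, -191.6]), array([ 482.4, -149.9])]
46 [array([ 529.2, -149.7]), array([ 529.6, -191.1]), array([ 479.7, -192.6]), array([ 479.3, -149.5])]
saddle front/back now [ 559.4 -138.4   44. ] [ 560.  -195.7   44. ] before [ 562.2 -248.9   44. ] [ 563.  -309.1   44. ]
```

View pics/cmp.png

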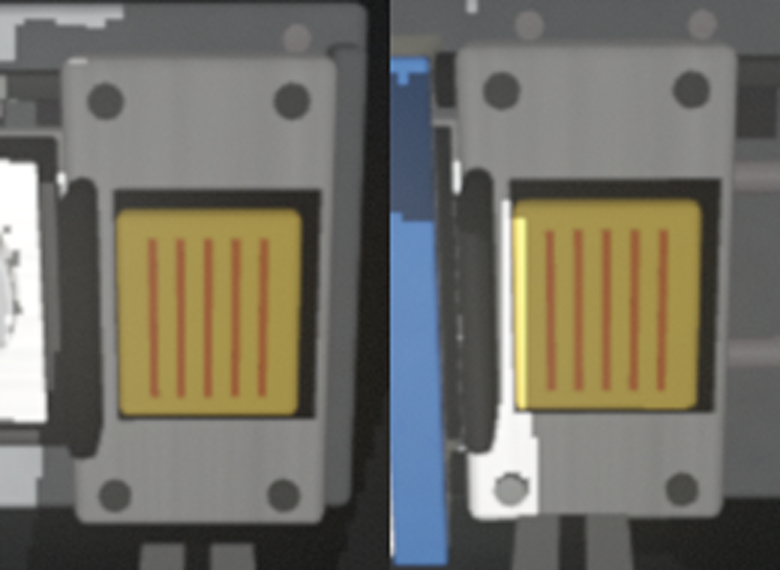

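The two crops match: the pad sits in its frame with the same parallax gaps as at the start (about 19 against 20 px at the top, 2 px at the bottom), so it is fully up. The saddle travelled 110.5 mm, which puts it at the stop.

```bash
python3 -c "
from plant import manip
print(manip.hand_in())"
```

```text
the job is handed in; nothing more can be done
None
```

I pushed the carriage in about 110 mm to its end stop with the lock pad held down, then released the pad. It appears fully up in the last wrist picture, and the job is handed in after about 8 s of robot time.

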